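# Lock the split casting mould with its cam lock

## Robot

A 6-joint arm with a two-finger parallel gripper is mounted at the origin on a cart in front of the work surface, level with it; the furniture and walls round the work are solid. World frame = base frame: x ahead of the robot, y to its left, z up, the work surface at z = 0. Lengths are in mm, angles in degrees, forces in N, time in s.
With the tool pointing down it reaches from about 350 to 850 mm from the base axis. Payload 8.1 kg.
Tool frame: the origin (TCP) lies at the very end of the fingers, on their centre line; the grasp point (between the pads) lies 19 mm behind it (r.grip_depth is the distance from the TCP to the grasp point, in mm); z points along the fingers, y is the direction in which the jaws open and shut (so a half turn about z gives the same grasp; the last joint's range is limited). The gripper opens to 85 mm and grips with 20 to 120 N. Pads are 22 mm wide; open, the fingers measure 114 mm over their backs; the gripper's body (76 mm by 85 mm) begins 54 mm behind the grasp point. The pads swing forward as they close: fully open they stand 13 mm farther back than shut.
Start: joints at [-73.992, 7.471, 85.268, -0, 87.261, -4.893], TCP at [214.078, -560.514, 231.292] pointing down, gripper open.
Joint ranges: [-169.43, 169.43], [-51.17, 129.36], [1.28, 143.12], [-76.62, 256.62], [0, 156.53], [-152.29, 152.29]. Speed limits (degrees/s): [136.94, 136.94, 159.86, 180, 180, 180].

## Interface

Orientations are given as [roll, pitch, yaw] about the fixed x, y, z axes, in that order (R = Rz(yaw) Ry(pitch) Rx(roll)).
In Python, from bench import status, viewer, hand_in, r gives the robot as it stands.
- The arm moves only by the shell command python3 -m crank 'ROWS' [OPENING] [FORCE]. ROWS is a JSON object of lists of equal length, an entry for each row: "slide": the shift along the tool's x, y, z in m, a list of three; "twist": the turn about the tool's z in rad. A call has 1 to 8 rows; each row shifts and turns the commanded pose from where the row before left it, along the tool's axes as they then stand; what a row does not reach is not made up. A row lasts 1/10 s, in which the tool goes at most 50 mm and 8.59 degrees, less where a joint would pass 70% of its speed; a pose out of reach is approached as far as the arm can. A call with a gripper value outside its range is refused whole. OPENING is the closure, from 0 (fully open) to 1 (shut), set as the call begins (- or left out, the last holds). The fingers move at their own pace and stop on an object; FORCE is the grip in N (left out, the last holds). Time passes only in rows, so rows that do not move let the fingers close. It gives the time, the measured TCP pose, the force and the opening at its end, in the units of the state.
- status.sense(): the state, without advancing time (a new reading comes with each control period).
- viewer.snapshot(name): name is "side" or "top"; returns a dict with "img" (384x512x3 uint8, red, green, blue), "fx", "fy", "cx", "cy" (pixels), "k1" (the pictures are not rectified: a ray, as slopes to the right and down, at radius r is drawn at 1 + k1 r^2 times it, then the intrinsics apply), "R" (3x3) and "t" (3): a world point X has camera coordinates R X + t. Camera axes: x right, y down, z forward; pixel columns grow to the right and rows downward; lengths in mm; the calibration is good to about 2 mm. A picture is of the moment at which its call begins. There is no depth.
- hand_in(): hands the job in, once; it reports no verdict.
The state is a dict: "time": time; "joint_pos": joint angles; "qd": joint speeds; "joint_efforts": joint torques, N m; "tool_pos": TCP position; "tcp_rot": TCP orientation; "ft_force": force on the tool from outside, world axes, zero at the start; "wrist_torque": the same for the moment, N m; "finger_gap": finger opening in mm.
Only numpy, scipy, OpenCV 4.12 (cv2) and the standard library are available. Lean on these libraries where they do the work, as an engineer would, in place of code of your own. Each camera call takes 0.05 s, during which the arm holds its last target.

## Task

Slide the loose front half of the split mould along its rails until its bolt stops inside the rear half. Then take the driver from its stand, find the slot of the cam lock with the blade and turn it clockwise until the halves are drawn fully together and the lock is tight, without forcing it. Put the driver back upright in its stand and leave the other things on the bench alone.

Things in the scene. Friction and masses are not known exactly. Their poses are not given: they have to be found in the camera images.
- mould: Fixed dark steel base plate of the split mould, 176 x 84 x 8 mm, with two guide rails 65.5 mm apart (10 mm high) on top. Origin: on the plate's underside, below the parting face where the two halves meet; x points along the rails from the front half into the rear half, z up.
- lock_centre (a point): Nominal centre of the cam disc's top face, 50 mm above the base plate's underside, 30 mm behind the parting face (mould's axes). Slot in the disc: 21 x 5.6 mm, 8 mm deep, square edges. The real disc sits up to 0.5 mm off along the mould's x and up to 3 mm off along its y, different each time and not measured: feel for the slot.
- rear_half: Fixed aluminium rear half, 56 x 68 mm, with two raised lands that meet the front half, top 50 mm above the base's underside; a 35 mm round hole in its top shows the cam disc (28 mm across, flush with the top). Same origin and axes as the mould.
- cam (a joint): Turn of the cam disc, rad: starts at 0 to 0.05, grows CLOCKWISE seen from above, end stop 1.7. At 0 the slot's length lies along the mould's x. Idle turning takes 0.12 N m. The cam catches the bolt head near 0.5 and the halves meet somewhere from 0.65 to 1.25 (hidden seat); then torque climbs: snug at 0.3 to 0.4 N m, forced (halves pressed with over 50 N) from 0.45 to 0.7 N m. It stays where left.
- front_half: Loose aluminium front half (0.24 to 0.39 kg), 56 x 64 mm, 42 mm high, standing between the rails 28 to 50 mm short of the rear half, 0.75 mm play each side. A bolt with a cross head sticks out 20 mm from its face. On top a grip rib 30 mm (along x) x 12 mm (along y) x 24 mm high. Origin: centre of its underside; x points to the rear half, z up. Slid in by hand it stops on the cam's core with a gap of 1.5 to 3.5 mm; only turning the cam closes the rest.
- front_face (a point): Centre of the front half's face that meets the rear half; its x in the mould's frame is minus the gap (0: closed).
- front_grip (a point): Middle of the grip rib of the front half, 6 mm below the rib's top. The rib is 12 mm thick along the front half's y.
- stand: Fixed wooden block 46 x 46 mm, 52 mm high, with a round hole of 24 mm, 48 mm deep, in the middle of its top. Origin: centre of its underside.
- driver: Loose flat-blade driver, 100 mm long, 0.09 kg, standing in the stand on its collar. Origin at the middle of the blade's end, z up along the driver; blade 18 mm wide (along x), 4.1 mm thick (along y), 9 mm long; shank 12 mm in diameter; collar 30 mm in diameter, from 45 to 50 mm; wooden handle from 50 to 100 mm, 26 mm along x, 14 mm along y (flat sides). In the stand its origin is 7 mm above the bench.
- driver_tip (a point): Middle of the blade's end (the driver's origin).
- driver_grip (a point): On the driver's axis, 78 mm above the blade's end, where the handle is gripped across its 14 mm. The driver may twist 0.1 to 0.3 rad in the fingers before the cam follows.
- cast_white: White plaster cast of a jaw, 55 x 60 x 31 mm, a bystander. Origin: centre of its underside.
- mix_cup: Cream mixing cup, 52 mm across, 50 mm high, a bystander. Origin: centre of its underside.
Mind the look-alikes: they are no part of the job. What is shaped like the driver but blue or purple is not meant.

How it is judged (in metres and radians):
On the way, in this order (a step that is already met when the one before it is completed fails the run):
1. the front half is slid in until its bolt is in the lock (gap under 6 mm), the cam not yet turned (x of front_face in the frame of mould above -0.006 m and value of joint cam below 0.3 rad), for 0.2 s.
2. the cam is being turned with the driver's blade in its slot (value of joint cam above 0.4 rad and horizontal distance between driver_tip and lock_centre below 0.007 m and z of driver_tip in the frame of mould below 0.047 m), for 0.2 s.
At the end, for the whole second after the job is handed in: The front half is closed on the rear half (gap under 1 mm) and held by the lock with 8 N or more, the driver is at rest upright in its stand (within 8 mm of the stand's axis, blade end less than 15 mm above the bench) (x of front_face in the frame of mould above -0.001 m and contact force between front_half and rear_half above 8 N and horizontal distance between driver and stand below 0.008 m and height (world z) of driver below 0.015 m and angle between driver's own z axis and vertical below 0.2 rad and linear speed of driver below 0.02 m/s); the robot touches nothing.
It fails at once if the halves are pressed together with more than 50 N (lock forced) (contact force between front_half and rear_half above 50 N).
It fails at once if the white cast or the mixing cup is moved by more than 20 mm (distance of any of cast_white, mix_cup from where it was at the start of the episode above 0.02 m).
It also fails if it takes over 67 s, if anything falls off the work surface, if the arm or the gripper's body presses on something with over 40 N, if the wrist force passes 120 N, or if a joint passes its speed limit or range.

## Working session

There is one attempt and no reset: what is moved stays moved. The work goes in short steps, Python scripts to look and compute and a shell command to move; the robot and the scene stay as the last step left them, time stands still between calls to the robot, and variables do not carry over. Pictures are saved under pics/ and viewed, and the job is handed in when it is done.

```bash
ls; mkdir -p pics; python3 - <<'E'
from bench import status, viewer, r
import cv2
print(status.sense())
for n in("side","top"):
    s=viewer.snapshot(n); cv2.imwrite(f"pics/{n}0.png",cv2.cvtColor(s["img"],cv2.COLOR_RGB2BGR))
    print({k:v for k,v in s.items() if k!="img"})
E
```

```text
pics
{'time': 0.0, 'joint_pos': array([-7.39928916e+01,  7.51525980e+00,  8.53302875e+01,  8.05973566e-04,
        8.72615792e+01, -4.89548983e+00]), 'qd': array([-0.0188035 , -0.03433927,  0.11742842,  0.01940517, -0.03683124,
        0.00245904]), 'joint_efforts': array([-2.70579752e-03, -5.69412625e+01, -5.00543189e+01, -3.79700487e-04,
        1.51138828e-02,  5.30413251e-05]), 'tool_pos': array([ 213.91601936, -559.97508718,  230.23319128]), 'tcp_rot': array([-1.79893333e+02, -9.94404815e-03,  2.09025497e+01]), 'ft_force': array([-1.00584397, -0.06374182, -0.21517417]), 'wrist_torque': array([-0.01116363,  0.02548736, -0.07395507]), 'finger_gap': 85.61392035792939}
{'fx': 443.5053779330617, 'fy': 443.5053779330617, 'cx': 251.78033436188434, 'cy': 199.6819997107759, 'k1': -0.13628298782976264, 'R': array([[-0.97205196, -0.23365616,  0.02279894],
       [-0.13313746,  0.46866537, -0.87328528],
       [ 0.19336341, -0.85191406, -0.48667548]]), 't': array([453.37866552, 162.18768837, 735.14459027])}
{'fx': 419.90140888742957, 'fy': 419.90140888742957, 'cx': 257.0764457269513, 'cy': 191.570717505246, 'k1': -0.1369214100008647, 'R': array([[-0.01384006, -0.99986153, -0.00923942],
       [-0.9893665 ,  0.0150316 , -0.14466503],
       [ 0.14478388,  0.007139  , -0.98943755]]), 't': array([-46.85388638, 507.31581647, 844.75093528])}
```

View pics/side0.png

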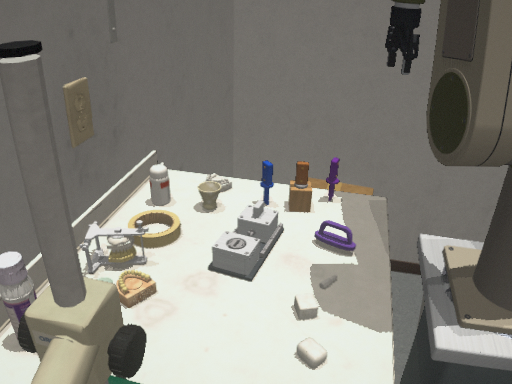

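View pics/top0.png

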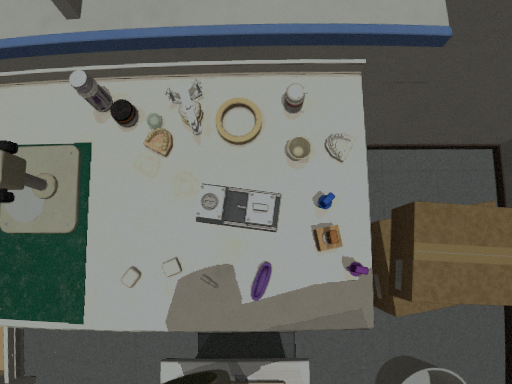

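The top view shows the mould at about (238,207), with the rear half and cam on the left and the front half on the right. The brown driver stands in its stand at about (330,237). I'll zoom in next.

```bash
python3 - <<'E'
import cv2,numpy as np
t=cv2.imread("pics/top0.png");s=cv2.imread("pics/side0.png")
a=cv2.resize(t[175:265,190:350],(800,450),interpolation=cv2.INTER_CUBIC)
cv2.imwrite("pics/tc0.png",a)
a=cv2.resize(s[150:280,200:350],(690,598),interpolation=cv2.INTER_CUBIC)
cv2.imwrite("pics/sc0.png",a)
E
```

```text
(no output)
```

View pics/tc0.png

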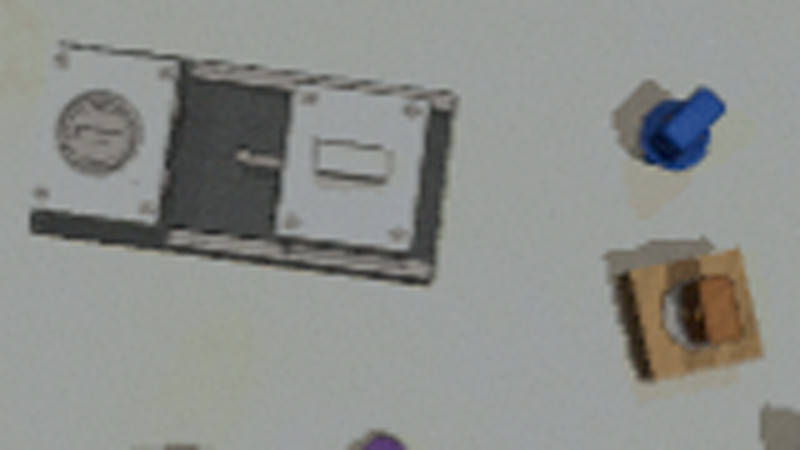

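View pics/sc0.png

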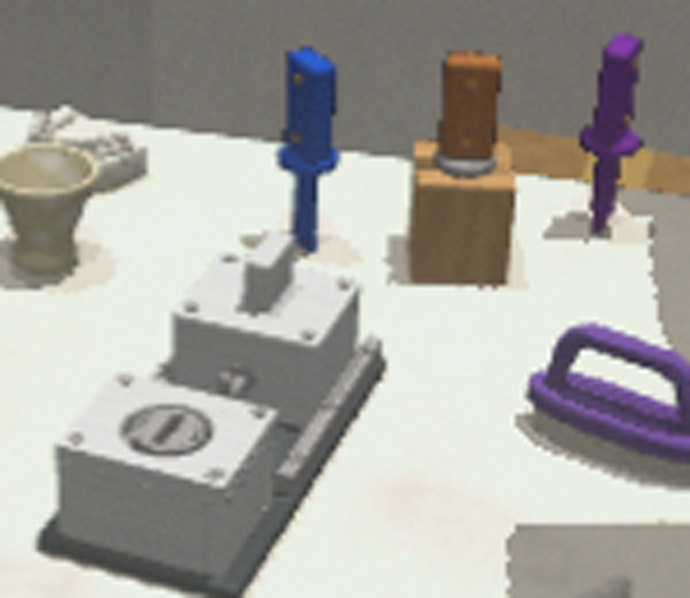

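```bash
cat > h.py <<'E'
import numpy as np,cv2
from bench import viewer,status
def cam(s): 
    return np.array([[s['fx'],0,s['cx']],[0,s['fy'],s['cy']],[0,0,1]]),np.array([s['k1'],0,0,0,0.])
def und(s,p):
    # drawn = x*(1+k1 r^2)
    K,d=cam(s); return cv2.undistortPointsIter(np.float64(p).reshape(-1,1,2),K,d,None,None,(3,100,1e-12)).reshape(-1,2)
def plane(s,p,z):
    n=und(s,p); R=np.array(s['R']);t=np.array(s['t']); c=-R.T@t
    D=np.c_[n,np.ones(len(n))]@R
    return c+D*((z-c[2])/D[:,2])[:,None]
def proj(s,X):
    K,d=cam(s); return cv2.projectPoints(np.float64(X).reshape(-1,1,3),cv2.Rodrigues(np.array(s['R']))[0],np.float64(s['t']),K,d)[0].reshape(-1,2)
def crop2(p,sc,off): return (np.float64(p)+.5)/sc-.5+np.array(off)
def snap(n,f=None):
    s=viewer.snapshot(n)
    if f: cv2.imwrite(f"pics/{f}.png",cv2.cvtColor(s['img'],cv2.COLOR_RGB2BGR))
    return s
E
python3 - <<'E'
from h import *
np.set_printoptions(precision=1,suppress=True)
T=snap("top");S=snap("side")
T_={'rear':([(62,45),(182,62),(160,222),(30,207)],50),'front':([(290,90),(428,103),(412,250),(275,235)],50),'rib':([(317,138),(393,152),(387,180),(313,173)],74),'cam':([(99,132)],50),
'stand':([(627,273),(740,250),(763,355),(648,380)],52),'drv':([(700,280),(735,277),(742,335),(705,343)],107)}
S_={'rear':([(125,377),(277,412),(215,483),(57,447)],50),'front':([(220,247),(360,283),(318,338),(175,313)],50),'cam':([(168,430)],50)}
for nm,s,D,sc,o in(('T',T,T_,5,(190,175)),('S',S,S_,4.6,(200,150))):
  for k,(p,z) in D.items():
    X=plane(s,crop2(p,sc,o),z); m=X.mean(0)
    print(nm,k,m[:2])
    if len(X)>1:
      d=np.roll(X,-1,0)-X; print('   len',np.linalg.norm(d,axis=1),'ang',np.degrees(np.arctan2(d[:,1],d[:,0])))
E
```

```text
T rear [485.7  40.6]
   len [50.7 67.  54.1 68.6] ang [-99.  172.   82.7 -10.9]
T front [469.5 -59.5]
   len [57.3 61.1 56.4 60.3] ang [-96.3 172.7  82.9  -6.5]
T rib [470.4 -60.1]
   len [30.9 11.5 29.7 14.2] ang [-101.4  167.    83.7   -7.2]
T cam [486.4  44.5]
T stand [ 407.6 -198.6]
   len [47.6 43.7 48.3 44.2] ang [ -79.6 -169.6  100.9    9.5]
T drv [ 407.7 -199.8]
   len [13.6 22.2 14.6 24. ] ang [ -86.2 -175.1  100.9    2.6]
S rear [484.7  44.1]
   len [63.2 51.9 62.3 53.4] ang [ 172.9   77.    -5.7 -101.9]
S front [470.4 -62.1]
   len [66.1 48.5 60.8 58.6] ang [167.9  80.   -2.9 -94.4]
S cam [484.6  45. ]
```

```bash
python3 - <<'E'
from h import *
np.set_printoptions(precision=1,suppress=True)
acc={}
for nm,box in(("top",(190,175,350,265)),("side",(200,150,350,290))):
  im=np.mean([snap(nm)['img'] for _ in range(3)],0).astype(np.uint8); s=snap(nm)
  g=cv2.cvtColor(im,cv2.COLOR_RGB2GRAY); x0,y0,x1,y1=box
  L=cv2.createLineSegmentDetector(cv2.LSD_REFINE_ADV).detect(g[y0:y1,x0:x1])[0].reshape(-1,4)
  L+=np.array([x0,y0,x0,y0])
  for l in L:
    if np.hypot(l[2]-l[0],l[3]-l[1])<10: continue
    z=50
    X=plane(s,l.reshape(2,2),z); d=X[1]-X[0]
    print(nm,l, X[:,:2].ravel(),'len %.1f ang %.1f'%(np.linalg.norm(d),np.degrees(np.arctan2(d[1],d[0]))%180))
E
```

```text
top [274.5 232.3 196.8 221.3] [420.1 -88.7 444.7  70.5] len 161.1 ang 81.2
top [220.8 218.  223.9 194.3] [451.   20.9 499.9  14.4] len 49.4 ang 172.4
top [196.8 216.  219.6 219.3] [455.7  70.5 448.3  23.5] len 47.6 ang 81.1
top [316.9 251.5 310.5 226.6] [ 379.5 -174.2  430.6 -162.6] len 52.3 ang 12.8
top [248.3 193.  244.6 220.8] [502.  -36.1 444.5 -27.9] len 58.1 ang 171.9
top [245.7 221.2 269.4 224.2] [443.6 -30.2 436.9 -78.6] len 48.9 ang 82.1
top [271.5 224.2 275.  195.7] [436.8 -82.8 495.4 -91.2] len 59.2 ang 171.8
top [280.7 194.2 276.2 230.7] [ 498.3 -103.   423.3  -92.2] len 75.8 ang 171.8
top [315.7 228.4 320.  248.5] [ 426.7 -173.2  385.5 -180.7] len 41.9 ang 10.3
top [224.4 223.  244.4 225.7] [440.5  13.6 434.4 -27.3] len 41.4 ang 81.6
top [254.4 208.  265.6 209.4] [470.6 -48.3 467.3 -71.3] len 23.3 ang 81.9
top [235.6 190.2 246.9 190.3] [508.1 -10.  507.7 -33.3] len 23.3 ang 88.9
top [244.4 223.  228.1 220.9] [440.  -27.4 444.7   6. ] len 33.7 ang 81.9
top [329.3 230.6 331.4 242.2] [ 421.6 -201.1  398.  -204.6] len 23.9 ang 8.5
top [246.7 188.  268.2 191.3] [512.4 -32.9 5
[... 3789 characters left out ...]
8 ang 81.3
side [219.  188.7 227.7 183.6] [ 572.8 -139.9  561.6 -167.6] len 29.9 ang 68.0
side [261.5 178.1 261.6 161.9] [ 496.8 -214.4  515.6 -300.6] len 88.2 ang 102.3
side [296.8 163.5 307.  164.3] [ 432.  -315.4  407.8 -318. ] len 24.3 ang 6.1
side [348.  244.7 319.  234.2] [294.9  -1.4 348.1 -21.4] len 56.8 ang 159.4
side [212.2 265.6 249.9 276.3] [504.9 116.5 440.1 126.7] len 65.6 ang 171.0
side [336.6 280.3 325.  288.9] [307.3 102.  323.  127.1] len 29.7 ang 57.9
side [316.3 235.9 347.9 247.5] [352.2 -14.4 294.6   7.3] len 61.5 ang 159.3
side [248.  274.3 257.5 260.2] [444.2 122.7 438.   83.1] len 40.1 ang 81.1
side [326.2 280.8 334.7 274.9] [323.1 107.4 311.2  89.3] len 21.7 ang 56.7
```

The mould's x axis lies at about 81.5° in the world frame. The lock centre is near (486,45.5), the rib near (470.3,-59.8) and the gap about 48 mm. The stand and driver are near (407.6,-199), with the driver's x axis at about 8.5°. Next I move over the rib.

```bash
cat > go.py <<'E'
import sys,numpy as np
from bench import status
from scipy.spatial.transform import Rotation as Ro
s=status.sense(); np.set_printoptions(precision=2,suppress=True)
R=Ro.from_euler('xyz',s['tcp_rot'],degrees=True).as_matrix()
print('t',round(s['time'],2),'tcp',s['tool_pos'],s['tcp_rot'],'F',s['ft_force'],'M',s['wrist_torque'],'gap',round(s['finger_gap'],1))
if len(sys.argv)>3:
    d=np.array([float(v) for v in sys.argv[1:4]])-s['tool_pos']
    print('slide mm',R.T@d)
    if len(sys.argv)>4:
        y=np.radians((float(sys.argv[4])-s['tcp_rot'][2]+180)%360-180); print('twist rad %.3f (about tool z, down)'%-y)
        print('slide after twist',Ro.from_euler('z',-y).as_matrix().T@(R.T@d))
E
python3 go.py 470.3 -59.8 200 81.5
python3 -m crank '{"slide":[[0.035,-0.0313,0],[0.035,-0.0313,0],[0.035,-0.0313,0],[0.035,-0.0313,0],[0.035,-0.0313,0],[0.035,-0.0313,0],[0.035,-0.0313,0],[0.035,-0.0313,0]],"twist":[0,0,0,0,0,0,0,0]}' 0.4
python3 go.py 470.3 -59.8 150 81.5
```

```text
t 0.6 tcp [ 214.06 -560.52  231.31] [-180.     0.    20.9] F [1.15 0.07 0.61] M [ 0.02 -0.02 -0.01] gap 85.4
slide mm [ 418.   -376.37   31.31]
twist rad -1.058 (about tool z, down)
slide after twist [533.09 179.41  31.31]
time: 1.4
tool_pos: [386.9, -225.0, 231.6]
tcp_rot: [180.0, -0.0, 20.9]
ft_force: [1.1, -0.3, -0.1]
finger_gap: 51.2
t 1.4 tcp [ 386.86 -225.03  231.62] [179.95  -0.03  20.88] F [ 1.05 -0.27 -0.15] M [-0.    0.02 -0.  ] gap 51.2
slide mm [ 136.81 -124.71   81.6 ]
twist rad -1.058 (about tool z, down)
slide after twist [175.79  58.02  81.6 ]
```

```bash

python3 -m crank '{"slide":[[0.034,-0.031,0],[0.034,-0.031,0],[0.034,-0.031,0],[0.034,-0.031,0],[0,0,0.02],[0,0,0.02],[0,0,0.02],[0,0,0.02]],"twist":[0,0,0,0,-0.149,-0.149,-0.149,-0.149]}'
python3 -m crank '{"slide":[[0,0,0.01],[0,0,0.01],[0,0,0],[0,0,0],[0,0,0]],"twist":[-0.149,-0.149,-0.149,-0.015,0]}'
python3 go.py 470.3 -59.8 54 81.5
```

```text
time: 2.2
tool_pos: [469.2, -62.1, 150.7]
tcp_rot: [180.0, -0.0, 55.4]
ft_force: [0.0, -0.4, 0.8]
finger_gap: 51.6
time: 2.7
tool_pos: [469.4, -62.4, 131.6]
tcp_rot: [180.0, 0.0, 81.3]
ft_force: [0.2, 0.6, 0.7]
finger_gap: 51.2
t 2.7 tcp [469.37 -62.39 131.63] [179.97   0.    81.32] F [0.2  0.57 0.68] M [-0.01 -0.03  0.02] gap 51.2
slide mm [ 2.71  0.48 77.63]
twist rad -0.003 (about tool z, down)
slide after twist [ 2.71  0.49 77.63]
```

```bash

python3 -m crank '{"slide":[[0.003,0.0005,0.015],[0,0,0.02],[0,0,0.02],[0,0,0.0215],[0,0,0]],"twist":[0,0,0,0,0]}'
python3 - <<'E'
from h import *
s=snap("side","s1");cv2.imwrite("pics/s1c.png",cv2.resize(cv2.imread("pics/s1.png")[150:280,200:350],(690,598),interpolation=cv2.INTER_CUBIC))
E
```

```text
time: 3.2
tool_pos: [467.9, -58.9, 52.2]
tcp_rot: [-179.7, -0.0, 81.3]
ft_force: [-0.4, -0.5, 0.1]
finger_gap: 51.3
```

View pics/s1c.png

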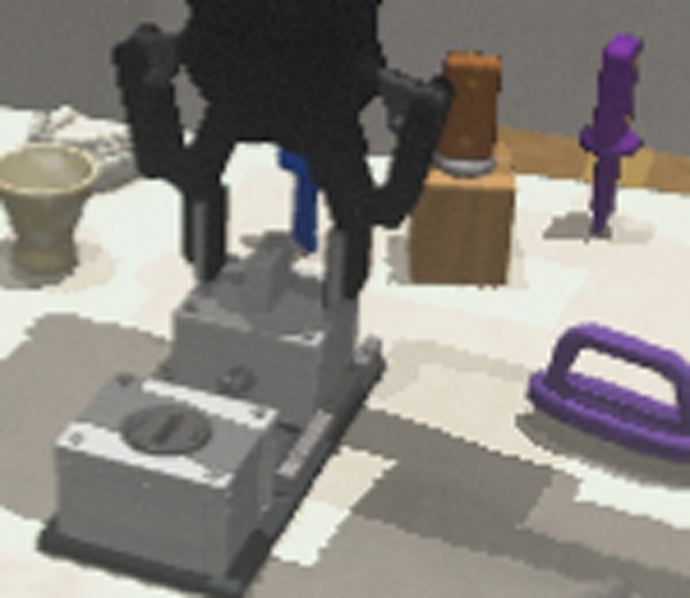

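The fingers straddle the rib, with tips at crop (210,280) and (340,300). I'll close them now.

```bash

python3 -m crank '{"slide":[[0,0,0],[0,0,0],[0,0,0],[0,0,0],[0,0,0]],"twist":[0,0,0,0,0]}' 1 30
python3 go.py
```

```text
time: 3.75
tool_pos: [471.2, -59.7, 56.3]
tcp_rot: [179.9, 0.0, 81.5]
ft_force: [-1.2, 0.9, 5.5]
finger_gap: 11.2
t 3.75 tcp [471.2  -59.7   56.26] [179.86   0.01  81.51] F [-1.22  0.86  5.46] M [ 0.02  0.13 -0.03] gap 11.2
```

```bash

python3 -m crank '{"slide":[[0.003,0,0],[0.005,0,0],[0.005,0,0],[0.006,0,0],[0.006,0,0],[0.006,0,0],[0.005,0,0],[0.002,0,0]],"twist":[0,0,0,0,0,0,0,0]}'
python3 go.py
```

```text
time: 4.55
tool_pos: [476.9, -22.2, 56.3]
tcp_rot: [179.8, 0.0, 81.5]
ft_force: [-0.1, -4.1, 6.7]
finger_gap: 11.2
t 4.55 tcp [476.94 -22.22  56.27] [179.84   0.05  81.52] F [-0.13 -4.06  6.67] M [-0.49  0.09  0.  ] gap 11.2
```

```bash

for i in 1 ; do python3 -m crank '{"slide":[[0.002,0,0],[0.002,0,0],[0.001,0,0],[0,0,0]],"twist":[0,0,0,0]}'; done
python3 -m crank '{"slide":[[0.001,0,0],[0.001,0,0],[0,0,0]],"twist":[0,0,0]}'
python3 go.py
```

```text
time: 4.95
tool_pos: [477.6, -17.4, 56.3]
tcp_rot: [179.8, 0.0, 81.5]
ft_force: [0.2, -1.2, 5.6]
finger_gap: 11.4
time: 5.25
tool_pos: [477.9, -15.6, 56.3]
tcp_rot: [179.8, 0.0, 81.5]
ft_force: [-1.1, -3.2, 5.8]
finger_gap: 11.4
t 5.25 tcp [477.92 -15.57  56.27] [179.85   0.05  81.51] F [-1.05 -3.17  5.83] M [-0.39  0.12 -0.04] gap 11.4
```

```bash

python3 -m crank '{"slide":[[0.001,0,0],[0.001,0,0],[0,0,0]],"twist":[0,0,0]}'
python3 -m crank '{"slide":[[0.001,0,0],[0.001,0,0],[0,0,0]],"twist":[0,0,0]}'
python3 go.py
```

```text
time: 5.55
tool_pos: [478.1, -14.4, 56.3]
tcp_rot: [179.9, 0.1, 81.5]
ft_force: [-2.1, -7.9, 6.3]
finger_gap: 11.3
time: 5.85
tool_pos: [478.2, -13.9, 56.5]
tcp_rot: [179.9, 0.3, 81.5]
ft_force: [-4.9, -15.0, 9.2]
finger_gap: 11.6
t 5.85 tcp [478.2  -13.88  56.52] [179.86   0.28  81.5 ] F [ -4.89 -14.95   9.23] M [-2.61  0.75  0.05] gap 11.6
```

It met the stop after about 46 mm, with the force rising to 15 N. I'll release, lift and look.

```bash

python3 -m crank '{"slide":[[-0.0015,0,0],[0,0,0],[0,0,0],[0,0,0]],"twist":[0,0,0,0]}' 0.4
python3 -m crank '{"slide":[[0,0,-0.015],[0,0,-0.03],[0,0,-0.04],[0,0,-0.04],[0,0,-0.02],[0,0,0]],"twist":[0,0,0,0,0,0]}'
python3 go.py 407.6 -199 200 8.5
python3 - <<'E'
from h import *
s=snap("side","s2");cv2.imwrite("pics/s2c.png",cv2.resize(cv2.imread("pics/s2.png")[150:280,200:350],(690,598),interpolation=cv2.INTER_CUBIC))
E
```

```text
time: 6.25
tool_pos: [476.9, -12.2, 54.7]
tcp_rot: [-180.0, -0.0, 81.5]
ft_force: [-0.3, 0.9, -0.5]
finger_gap: 51.3
time: 6.85
tool_pos: [479.4, -12.5, 204.0]
tcp_rot: [179.6, -0.0, 81.5]
ft_force: [0.3, -0.5, 0.8]
finger_gap: 51.5
t 6.85 tcp [479.4  -12.52 204.  ] [179.6   -0.02  81.54] F [ 0.26 -0.52  0.82] M [ 0.05 -0.02  0.04] gap 51.5
slide mm [-195.02  -43.61    3.64]
twist rad 1.275 (about tool z, down)
slide after twist [-98.61 173.81   3.64]
```

View pics/s2c.png

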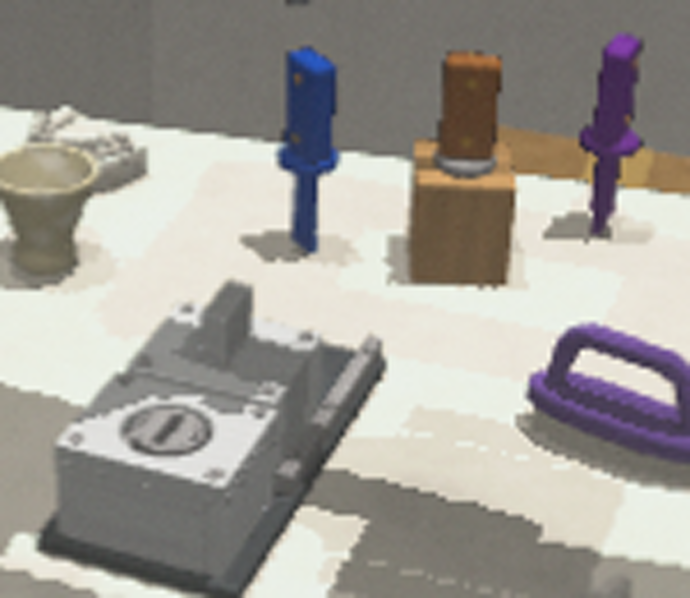

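The gap is now just a thin line at crop (200,385). Next I move to the driver.

```bash

python3 -m crank '{"slide":[[-0.039,-0.0087,0],[-0.039,-0.0087,0],[-0.039,-0.0087,0],[-0.039,-0.0087,0],[-0.039,-0.0087,0],[0,0,0],[0,0,0.01],[0,0,0.01]],"twist":[0,0,0,0,0,0.145,0.145,0.145]}'
python3 -m crank '{"slide":[[0,0,0.01],[0,0,0.01],[0,0,0],[0,0,0],[0,0,0],[0,0,0],[0,0,0]],"twist":[0.145,0.145,0.145,0.145,0.145,0.115,0]}'
python3 go.py 407.6 -199 66 8.5
python3 - <<'E'
from h import *
for n in("side","top"):
  s=snap(n,n+"3")
a=cv2.imread("pics/side3.png")[100:230,240:390];b=cv2.imread("pics/top3.png")[180:290,270:390]
cv2.imwrite("pics/s3c.png",cv2.resize(a,(690,598),interpolation=cv2.INTER_CUBIC))
E
```

```text
time: 7.7
tool_pos: [404.3, -198.9, 177.7]
tcp_rot: [-179.9, -0.0, 56.2]
ft_force: [-0.1, 1.0, -0.7]
finger_gap: 51.0
time: 8.4
tool_pos: [404.3, -198.2, 157.8]
tcp_rot: [-179.9, 0.1, 8.4]
ft_force: [-0.1, -0.1, 0.1]
finger_gap: 51.6
t 8.4 tcp [ 404.32 -198.18  157.84] [-179.88    0.14    8.37] F [-0.15 -0.13  0.13] M [ 0.    0.01 -0.01] gap 51.6
slide mm [ 3.34  1.49 91.83]
twist rad -0.002 (about tool z, down)
slide after twist [ 3.34  1.49 91.83]
```

View pics/s3c.png

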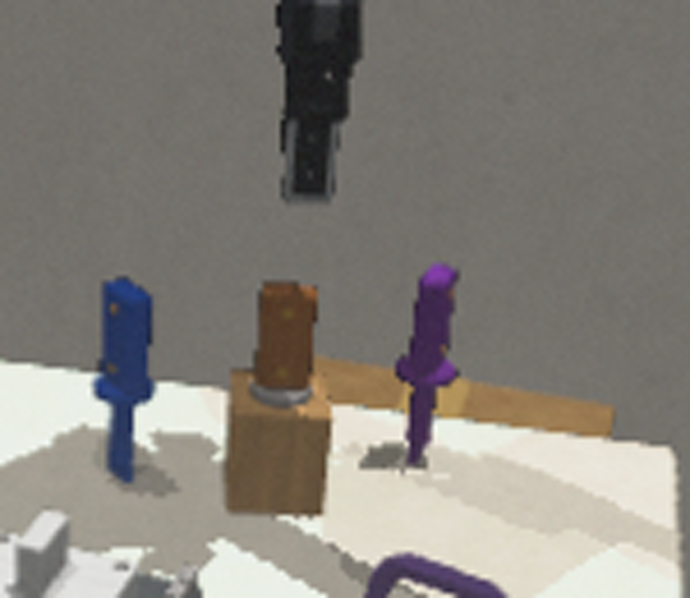

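```bash

python3 -m crank '{"slide":[[0.0035,0.001,0.02],[0,0,0.025],[0,0,0.02],[0,0,0.015],[0,0,0.0115],[0,0,0],[0,0,0]],"twist":[0,0,0,0,0,0,0]}'
python3 -m crank '{"slide":[[0,0,0],[0,0,0],[0,0,0],[0,0,0],[0,0,0],[0,0,0]],"twist":[0,0,0,0,0,0]}' 1 80
python3 go.py
python3 - <<'E'
from h import *
for n in("side","top"):
  s=snap(n,n+"4")
a=cv2.imread("pics/side4.png")[100:230,240:390]
cv2.imwrite("pics/s4c.png",cv2.resize(a,(690,598),interpolation=cv2.INTER_CUBIC))
E
```

```text
time: 9.2
tool_pos: [408.9, -199.4, 68.5]
tcp_rot: [-180.0, 0.0, 8.5]
ft_force: [-0.6, -0.7, -0.4]
finger_gap: 51.3
time: 9.8
tool_pos: [409.6, -199.8, 69.3]
tcp_rot: [179.9, -0.1, 8.5]
ft_force: [0.5, 0.6, 5.4]
finger_gap: 13.2
t 9.8 tcp [ 409.63 -199.85   69.3 ] [179.93  -0.08   8.48] F [0.45 0.6  5.4 ] M [ 0.01  0.14 -0.01] gap 13.2
```

View pics/s4c.png

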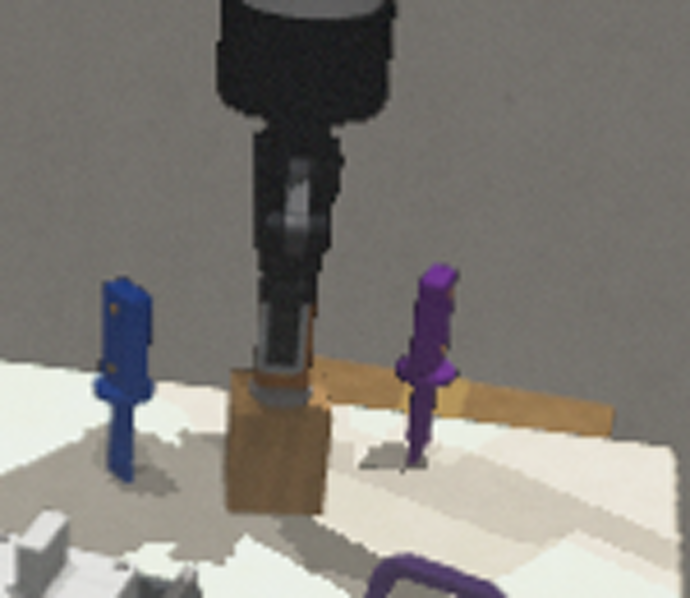

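```bash

python3 -m crank '{"slide":[[0,0,-0.005],[0,0,-0.01],[0,0,-0.015],[0,0,-0.02],[0,0,-0.02],[0,0,-0.02],[0,0,-0.02],[0,0,0]],"twist":[0,0,0,0,0,0,0,0]}'
python3 go.py 486 45.7 180 81.5
python3 - <<'E'
from h import *
for n in("side","top"):
  s=snap(n,n+"5")
a=cv2.imread("pics/side5.png")[100:230,240:390]
cv2.imwrite("pics/s5c.png",cv2.resize(a,(690,598),interpolation=cv2.INTER_CUBIC))
E
```

```text
time: 10.7
tool_pos: [410.5, -200.4, 182.0]
tcp_rot: [179.8, -0.2, 8.5]
ft_force: [0.2, 0.7, -0.3]
finger_gap: 13.3
t 10.7 tcp [ 410.53 -200.41  182.  ] [179.79  -0.25   8.47] F [ 0.2   0.71 -0.28] M [ 0.03 -0.    0.  ] gap 13.3
slide mm [ 110.89 -232.31    1.61]
twist rad -1.275 (about tool z, down)
slide after twist [254.57  38.25   1.61]
```

View pics/s5c.png

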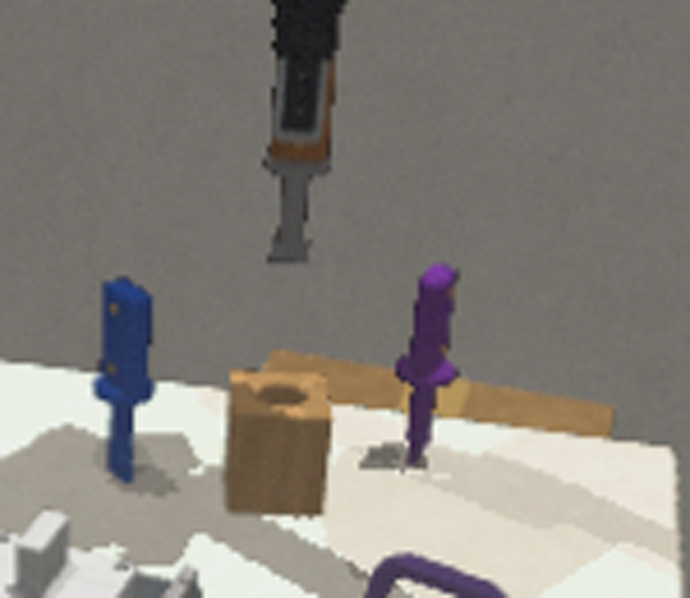

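```bash
python3 - <<'E'
from h import *
s=viewer.snapshot("side")
q=status.sense()['tool_pos'];print(q)
P=np.array([[q[0],q[1],q[2]-62.3],[q[0],q[1],q[2]-62.3+47.5],[q[0],q[1],q[2]]])
u=proj(s,P); print(((u-[240,100]+.5)*4.6-.5).round(1))
# lateral direction: tool x 1mm
u2=proj(s,P+[np.cos(np.radians(8.5)),np.sin(np.radians(8.5)),0]); print((u2-u)*4.6)
E
```

```text
[ 408.55285532 -199.14985054  177.62242275]
[[287.1 271.2]
 [295.1 173.6]
 [297.6 142.2]]
[[-2.19256751 -0.12953935]
 [-2.24501831 -0.12893523]
 [-2.26155753 -0.12871807]]
```

```bash

python3 -m crank '{"slide":[[0.0186,-0.0387,-0.01],[0.0186,-0.0387,0],[0.0186,-0.0387,0],[0.0186,-0.0387,0],[0.0186,-0.0387,0],[0.0186,-0.0387,0],[0,0,0],[0,0,0]],"twist":[0,0,0,0,0,0,-0.1,-0.145]}'
python3 -m crank '{"slide":[[0,0,0],[0,0,0],[0,0,0.01],[0,0,0.01],[0,0,0.01],[0,0,0.01],[0,0,0.01],[0,0,0]],"twist":[-0.145,-0.145,-0.145,-0.145,-0.145,-0.145,-0.145,-0.015]}'
python3 -m crank '{"slide":[[0,0,0],[0,0,0]],"twist":[0,0]}'
python3 go.py 486 45.7 120 81.5
python3 - <<'E'
from h import *
q=status.sense()['tool_pos'];print(q)
s=snap("side","s6")
a=cv2.imread("pics/s6.png")[150:280,170:320]
cv2.imwrite("pics/s6c.png",cv2.resize(a,(690,598),interpolation=cv2.INTER_CUBIC))
P=np.array([[q[0],q[1],q[2]-62.3],[q[0],q[1],q[2]-62.3+47.5],[q[0],q[1],q[2]],[486,45.7,50]])
u=proj(s,P); print(((u-[170,150]+.5)*4.6-.5).round(1))
E
```

```text
time: 11.65
tool_pos: [484.1, 48.4, 186.3]
tcp_rot: [-179.9, 0.2, 22.9]
ft_force: [0.3, -0.6, -0.6]
finger_gap: 13.2
time: 12.45
tool_pos: [482.8, 46.7, 135.1]
tcp_rot: [-179.7, 0.0, 81.7]
ft_force: [-1.1, -0.5, -1.1]
finger_gap: 13.2
time: 12.65
tool_pos: [485.1, 46.7, 138.4]
tcp_rot: [-180.0, -0.0, 81.3]
ft_force: [0.7, 1.2, -1.0]
finger_gap: 13.1
t 12.65 tcp [485.1   46.73 138.4 ] [-179.99   -0.     81.33] F [ 0.68  1.22 -1.01] M [0.03 0.01 0.01] gap 13.1
slide mm [-0.89  1.05 18.4 ]
twist rad -0.003 (about tool z, down)
slide after twist [-0.89  1.05 18.4 ]
[485.09762666  46.73415136 138.39945617]
[[303.9 374.1]
 [304.5 262.7]
 [304.7 226.5]
 [302.  430.5]]
```

View pics/s6c.png

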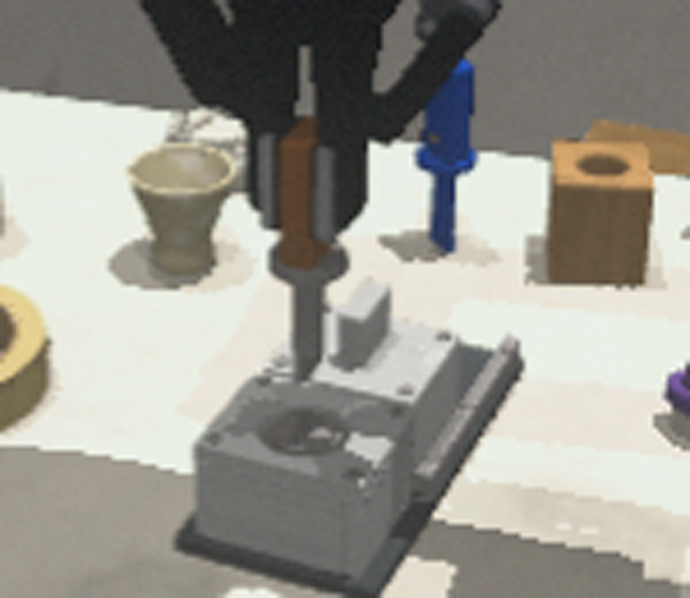

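```bash
python3 - <<'E'
import cv2
s=cv2.imread("pics/s2.png")[232:256,220:252];t=cv2.imread("pics/top0.png")[190:214,196:228]
s0=cv2.imread("pics/side0.png")[232:256,220:252]
import numpy as np
k=lambda a:cv2.resize(a,(400,300),interpolation=cv2.INTER_NEAREST)
cv2.imwrite("pics/z.png",np.vstack([np.hstack([k(s),k(s0)]),np.hstack([k(t),k(t)])]))
E
```

```text
(no output)
```

View pics/z.png

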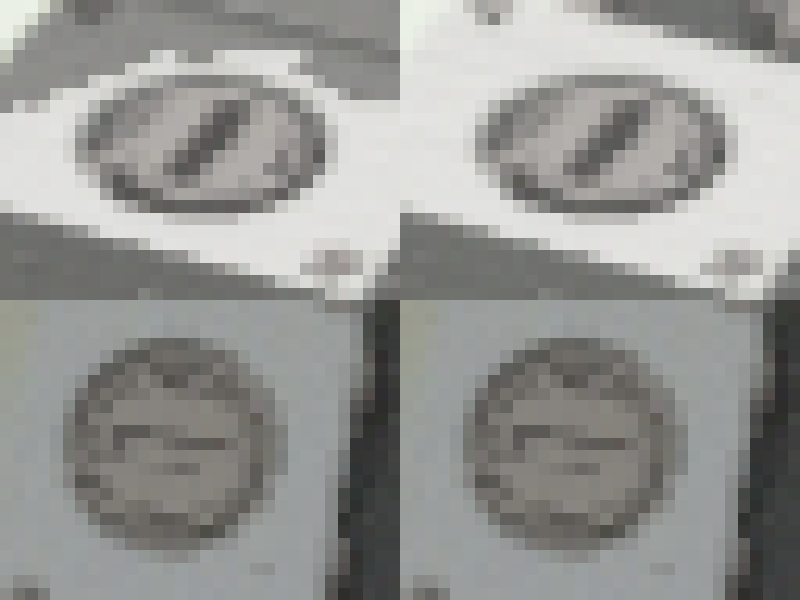

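```bash
python3 - <<'E'
from h import *
T=viewer.snapshot("top");S=snap("side","s7")
print(plane(S,[[236.1,242.5]],50),plane(T,[[209.5,201.7]],50))
q=status.sense()['tool_pos'];print(q)
print(proj(S,[[q[0],q[1],q[2]-62.3]]))
x,y=220,200
a=cv2.imread("pics/s7.png")[215:245,215:255]
cv2.imwrite("pics/z2.png",cv2.resize(a,(800,600),interpolation=cv2.INTER_NEAREST))
E
```

```text
[[485.14214839  43.30266377  50.        ]] [[484.98030488  44.2592391   50.        ]]
[485.4356196   46.71968639 138.82660906]
[[235.47956166 230.69314356]]
```

View pics/z2.png

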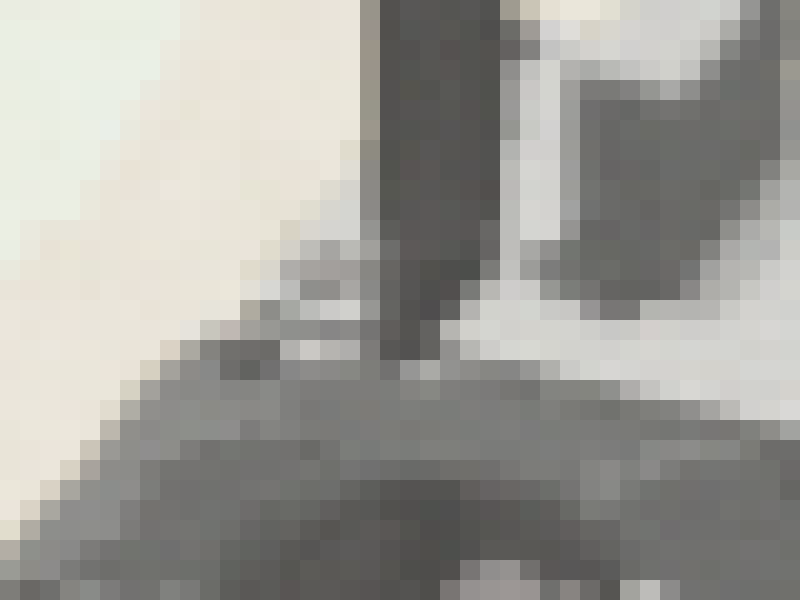

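```bash

python3 go.py 485.7 45.3 116 81
python3 -m crank '{"slide":[[-0.0013,-0.0001,0.008],[0,0,0.008],[0,0,0.006],[0,0,0],[0,0,0]],"twist":[0,0,0,0,0]}'
python3 go.py 485.7 45.3 112 81
python3 - <<'E'
from h import *
S=snap("side","s8")
a=cv2.imread("pics/s8.png")[215:257,208:264]
cv2.imwrite("pics/z3.png",cv2.resize(a,(800,600),interpolation=cv2.INTER_NEAREST))
E
```

```text
t 12.8 tcp [485.44  46.72 138.83] [179.95  -0.01  81.43] F [ 0.45  0.89 -1.26] M [-0.02 -0.03 -0.02] gap 13.3
slide mm [-1.37  0.45 22.83]
twist rad 0.007 (about tool z, down)
slide after twist [-1.36  0.46 22.83]
time: 13.3
tool_pos: [484.5, 45.4, 115.9]
tcp_rot: [-180.0, 0.0, 81.5]
ft_force: [0.0, 0.2, -0.5]
finger_gap: 13.3
t 13.3 tcp [484.5   45.44 115.88] [-179.95    0.01   81.51] F [ 0.03  0.21 -0.54] M [-0.04  0.   -0.02] gap 13.3
slide mm [0.04 1.21 3.88]
twist rad 0.009 (about tool z, down)
slide after twist [0.05 1.21 3.88]
```

View pics/z3.png

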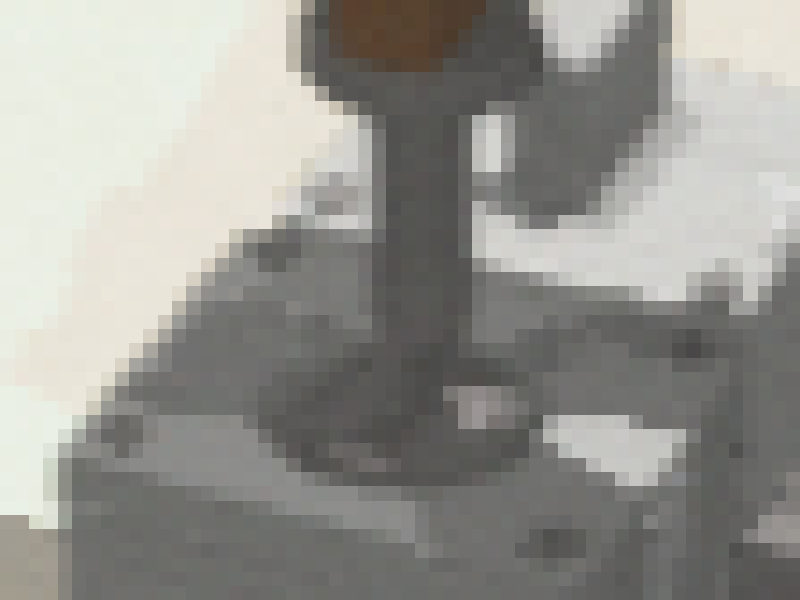

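```bash

python3 -m crank '{"slide":[[0,0.0014,0],[0,0,0.001],[0,0,0.001],[0,0,0]],"twist":[0,0,0,0]}'
python3 -m crank '{"slide":[[0,0,0.001],[0,0,0.001],[0,0,0.001],[0,0,0.0005],[0,0,0]],"twist":[0,0,0,0,0]}'
python3 go.py 485.7 45.3 112 81
```

```text
time: 13.75
tool_pos: [486.1, 45.2, 114.2]
tcp_rot: [-180.0, -0.0, 81.5]
ft_force: [-0.8, 0.7, -0.8]
finger_gap: 13.0
time: 14.25
tool_pos: [486.0, 45.3, 110.6]
tcp_rot: [-180.0, 0.0, 81.5]
ft_force: [-0.9, -0.2, -0.2]
finger_gap: 13.2
t 14.25 tcp [486.01  45.25 110.57] [-179.98    0.     81.52] F [-0.9  -0.17 -0.19] M [ 0.01  0.08 -0.06] gap 13.2
slide mm [ 0.   -0.31 -1.43]
twist rad 0.009 (about tool z, down)
slide after twist [-0.   -0.31 -1.43]
```

```bash

python3 -m crank '{"slide":[[0,0,0.001],[0,0,0.001],[0,0,0]],"twist":[0,0,0]}'
python3 -m crank '{"slide":[[0,0,0.001],[0,0,0.001],[0,0,0]],"twist":[0,0,0]}'
python3 go.py 485.7 45.3 105.5 81
```

```text
time: 14.55
tool_pos: [486.0, 45.3, 108.5]
tcp_rot: [-180.0, 0.0, 81.5]
ft_force: [-0.2, 0.7, -1.6]
finger_gap: 13.0
time: 14.85
tool_pos: [486.1, 45.2, 106.6]
tcp_rot: [-180.0, -0.0, 81.5]
ft_force: [0.0, -0.1, -0.9]
finger_gap: 13.2
t 14.85 tcp [486.05  45.24 106.56] [-179.98   -0.     81.52] F [ 0.03 -0.05 -0.87] M [ 0.05  0.23 -0.02] gap 13.2
slide mm [ 0.   -0.36  1.06]
twist rad 0.009 (about tool z, down)
slide after twist [ 0.   -0.36  1.06]
```

The blade dropped in with no contact force, and the tip is now about 5.7 mm deep. I'll turn it and watch the torque.

```bash

python3 -m crank '{"slide":[[0,0,0.001],[0,0,0],[0,0,0],[0,0,0]],"twist":[0.05,0.05,0.05,0]}'
python3 go.py
python3 -m crank '{"slide":[[0,0,0],[0,0,0],[0,0,0],[0,0,0]],"twist":[0.07,0.07,0.06,0]}'
python3 go.py
```

```text
time: 15.25
tool_pos: [485.9, 45.4, 105.6]
tcp_rot: [-180.0, 0.0, 72.9]
ft_force: [-2.5, 0.3, -0.8]
finger_gap: 13.4
t 15.25 tcp [485.86  45.35 105.58] [-179.96    0.     72.89] F [-2.54  0.34 -0.84] M [0.19 0.52 0.1 ] gap 13.4
time: 15.65
tool_pos: [486.0, 45.3, 105.6]
tcp_rot: [-180.0, 0.0, 61.5]
ft_force: [-1.4, 0.6, -1.3]
finger_gap: 13.1
t 15.65 tcp [485.96  45.29 105.6 ] [-179.97    0.01   61.5 ] F [-1.4   0.61 -1.29] M [0.16 0.47 0.1 ] gap 13.1
```

```bash

python3 -m crank '{"slide":[[0,0,0],[0,0,0],[0,0,0]],"twist":[0.07,0.07,0]}'
python3 go.py
python3 -m crank '{"slide":[[0,0,0],[0,0,0],[0,0,0]],"twist":[0.07,0.07,0]}'
python3 go.py
python3 -m crank '{"slide":[[0,0,0],[0,0,0],[0,0,0]],"twist":[0.06,0.04,0]}'
python3 go.py
```

```text
time: 15.95
tool_pos: [486.1, 45.2, 105.6]
tcp_rot: [-180.0, 0.0, 53.5]
ft_force: [-1.9, 0.6, -1.3]
finger_gap: 13.0
t 15.95 tcp [486.06  45.23 105.64] [-179.99    0.01   53.53] F [-1.93  0.57 -1.35] M [0.16 0.35 0.07] gap 13.0
time: 16.25
tool_pos: [486.1, 45.2, 105.7]
tcp_rot: [-180.0, 0.0, 45.6]
ft_force: [-1.4, 0.2, -2.2]
finger_gap: 12.9
t 16.25 tcp [486.12  45.19 105.65] [-180.      0.01   45.56] F [-1.41  0.18 -2.16] M [0.09 0.27 0.1 ] gap 12.9
time: 16.55
tool_pos: [486.1, 45.1, 105.7]
tcp_rot: [180.0, 0.0, 39.9]
ft_force: [-1.6, -1.0, -2.8]
finger_gap: 13.1
t 16.55 tcp [486.13  45.11 105.66] [180.     0.01  39.89] F [-1.6  -0.98 -2.8 ] M [-0.05  0.26  0.08] gap 13.1
```

```bash

for i in 1; do
python3 -m crank '{"slide":[[0,0,0],[0,0,0],[0,0,0]],"twist":[0.05,0.03,0]}' >/dev/null; python3 go.py
python3 -m crank '{"slide":[[0,0,0],[0,0,0],[0,0,0]],"twist":[0.05,0.03,0]}' >/dev/null; python3 go.py
python3 -m crank '{"slide":[[0,0,0],[0,0,0],[0,0,0]],"twist":[0.05,0,0]}' >/dev/null; python3 go.py; done
python3 - <<'E'
from h import *
S=snap("side","s9")
a=cv2.imread("pics/s9.png")[190:265,200:300]
cv2.imwrite("pics/z4.png",cv2.resize(a,(800,600),interpolation=cv2.INTER_CUBIC))
E
```

```text
t 16.85 tcp [486.17  45.07 105.67] [179.99   0.01  35.3 ] F [-0.21 -0.5  -4.22] M [-0.2   0.06  0.17] gap 13.1
t 17.15 tcp [486.2   45.05 105.7 ] [179.98   0.01  30.68] F [-0.42 -1.47 -4.8 ] M [-0.25  0.13  0.14] gap 13.1
t 17.45 tcp [486.17  45.08 105.7 ] [179.99   0.01  27.84] F [ 0.64 -1.67 -4.4 ] M [-0.43  0.02  0.2 ] gap 13.4
```

View pics/z4.png

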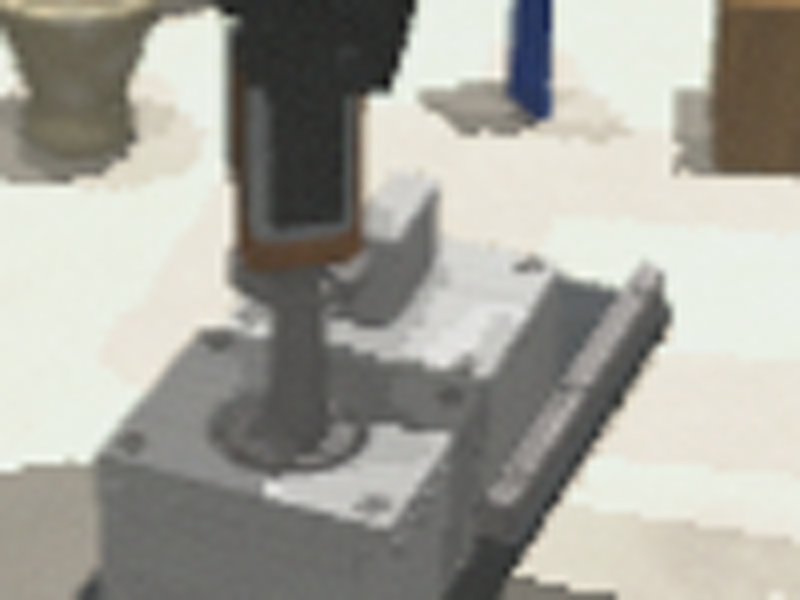

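The blade is seated in the disc and torque is climbing past idle. I'll continue in fine steps.

```bash

python3 -m crank '{"slide":[[0,0,0],[0,0,0],[0,0,0]],"twist":[0.04,0,0]}' >/dev/null; python3 go.py
python3 -m crank '{"slide":[[0,0,0],[0,0,0],[0,0,0]],"twist":[0.04,0,0]}' >/dev/null; python3 go.py
python3 -m crank '{"slide":[[0,0,0],[0,0,0],[0,0,0]],"twist":[0.04,0,0]}' >/dev/null; python3 go.py
```

```text
t 17.8 tcp [486.16  45.09 105.71] [179.99   0.01  25.48] F [-0.76 -2.22 -5.  ] M [-0.54  0.04  0.15] gap 13.3
t 18.1 tcp [486.16  45.05 105.72] [179.98   0.01  23.18] F [-0.41 -3.67 -5.8 ] M [-0.78 -0.08  0.18] gap 13.3
t 18.4 tcp [486.19  44.99 105.73] [179.98   0.01  20.89] F [ 0.21 -4.57 -5.29] M [-1.02 -0.15  0.22] gap 13.2
```

```bash
python3 - <<'E'
from bench import status
import numpy as np
print(np.mean([status.sense()['wrist_torque'] for _ in range(20)],0))
E
```

```text
[-1.0220241  -0.15460437  0.22193815]
```

```bash

python3 -m crank '{"slide":[[0,0,0],[0,0,0]],"twist":[0.03,0]}' >/dev/null; python3 go.py
python3 -m crank '{"slide":[[0,0,0],[0,0,0]],"twist":[0.03,0]}' >/dev/null; python3 go.py
python3 -m crank '{"slide":[[0,0,0],[0,0,0]],"twist":[0.03,0]}' >/dev/null; python3 go.py
```

```text
t 18.6 tcp [486.25  44.98 105.78] [179.97   0.    19.11] F [ 0.74 -6.16 -6.26] M [-1.14 -0.17  0.23] gap 13.1
t 18.8 tcp [486.26  44.87 105.79] [179.96   0.    17.4 ] F [ 0.9  -6.41 -5.81] M [-1.27 -0.11  0.29] gap 13.1
t 19.0 tcp [486.27  44.81 105.8 ] [179.95   0.    15.68] F [ 0.62 -5.57 -7.06] M [-1.35 -0.22  0.34] gap 13.2
```

```bash

python3 -m crank '{"slide":[[0,0,0],[0,0,0]],"twist":[0,0]}' >/dev/null; python3 go.py
python3 - <<'E'
from h import *
M=[]
for i in range(4): S=snap("side","s10"); M.append(status.sense()['wrist_torque'][2])
print(M)
a=cv2.imread("pics/s10.png")[190:265,200:300]
cv2.imwrite("pics/z5.png",cv2.resize(a,(800,600),interpolation=cv2.INTER_CUBIC))
E
```

```text
t 19.2 tcp [486.29  44.81 105.82] [179.95   0.    15.74] F [ 0.74 -6.18 -5.91] M [-1.33 -0.19  0.31] gap 13.1
[np.float64(0.3931488624697493), np.float64(0.37858772744517916), np.float64(0.3555730876729599), np.float64(0.33509965475029957)]
```

View pics/z5.png

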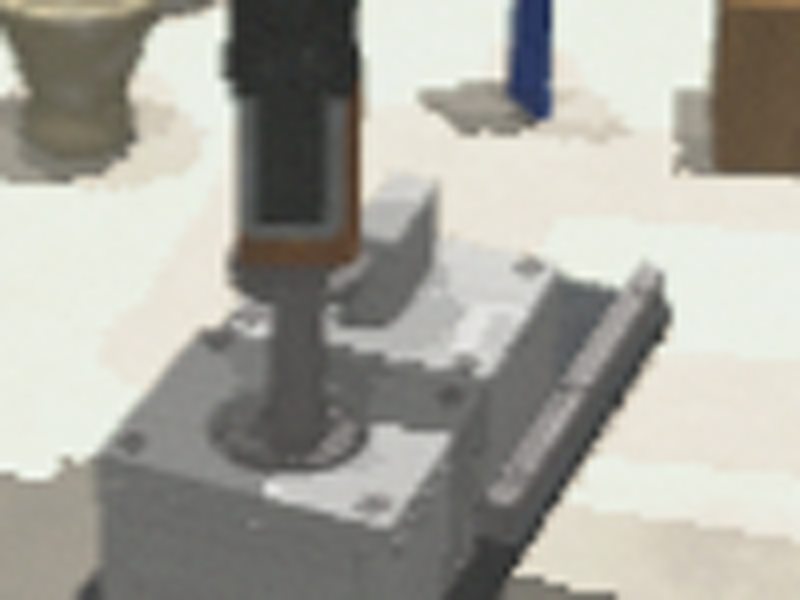

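The torque averages about 0.35 N·m and no seam is visible, so the lock is snug. I'll relieve the windup slightly and lift straight out.

```bash

python3 -m crank '{"slide":[[0,0,0],[0,0,0]],"twist":[-0.06,0]}' >/dev/null; python3 go.py
python3 -m crank '{"slide":[[0,0,-0.003],[0,0,-0.004],[0,0,-0.005],[0,0,-0.01],[0,0,-0.02],[0,0,-0.02],[0,0,-0.02],[0,0,0]],"twist":[0,0,0,0,0,0,0,0]}' 
python3 go.py 409.5 -199.5 190 8.5
python3 - <<'E'
from h import *
q=status.sense()['tool_pos'];print(q)
s=snap("side","s11")
a=cv2.imread("pics/s11.png")[130:260,170:320]
cv2.imwrite("pics/s11c.png",cv2.resize(a,(690,598),interpolation=cv2.INTER_CUBIC))
P=np.array([[q[0],q[1],q[2]-62.3],[q[0],q[1],q[2]-62.3+47.5],[q[0],q[1],q[2]]])
u=proj(s,P); print(((u-[170,130]+.5)*4.6-.5).round(1))
E
```

```text
t 19.6 tcp [486.3   44.94 105.88] [179.97  -0.    19.28] F [-0.02 -4.99 -4.47] M [-1.21 -0.12  0.18] gap 13.3
time: 20.4
tool_pos: [488.5, 45.6, 192.2]
tcp_rot: [179.9, -0.4, 19.1]
ft_force: [0.8, -0.6, -0.4]
finger_gap: 13.0
t 20.4 tcp [488.49  45.63 192.16] [179.9   -0.38  19.1 ] F [ 0.79 -0.57 -0.39] M [ 0.04 -0.    0.01] gap 13.0
slide mm [-154.88  205.77    1.48]
twist rad 0.185 (about tool z, down)
slide after twist [-114.37  230.76    1.48]
[488.49489115  45.62743203 192.15641849]
[[296.2 336.7]
 [296.7 217.1]
 [296.9 178.3]]
```

View pics/s11c.png

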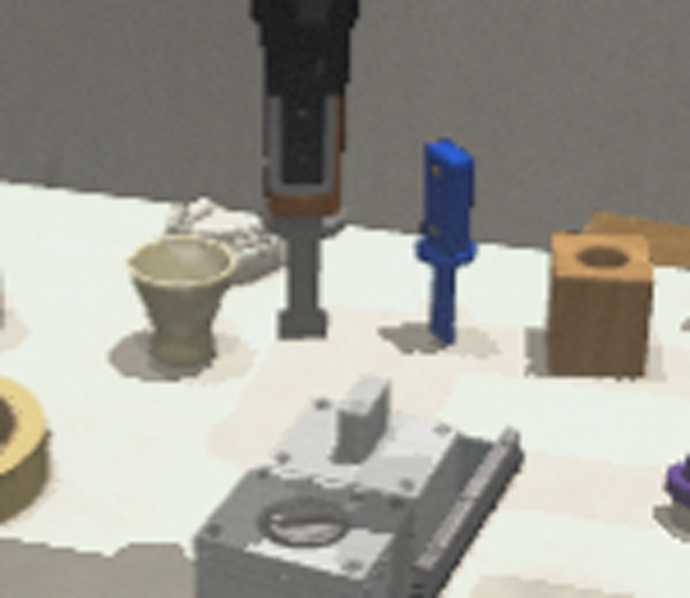

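```bash

python3 -m crank '{"slide":[[-0.0256,0.0342,0],[-0.0256,0.0342,0],[-0.0256,0.0342,0],[-0.0256,0.0342,0],[-0.0256,0.0342,0],[-0.0256,0.0342,0],[0,0,0],[0,0,0]],"twist":[0,0,0,0,0,0,0.1,0.085]}'
python3 -m crank '{"slide":[[0,0,0],[0,0,0]],"twist":[0,0]}' 
python3 go.py 409.5 -199.7 130 8.5
python3 - <<'E'
from h import *
s=snap("side","s12");t=snap("top","t12")
k=lambda a,w,h:cv2.resize(a,(w,h),interpolation=cv2.INTER_CUBIC)
a=cv2.imread("pics/s12.png");b=cv2.imread("pics/t12.png")
cv2.imwrite("pics/z6.png",np.hstack([k(a[200:260,205:265],400,400),k(b[182:232,194:244],400,400)]))
cv2.imwrite("pics/z7.png",k(a[100:230,240:390],690,598))
E
```

```text
time: 21.25
tool_pos: [406.9, -199.8, 186.4]
tcp_rot: [-179.9, 0.1, 8.1]
ft_force: [1.2, 0.9, -1.5]
finger_gap: 13.1
time: 21.45
tool_pos: [407.7, -198.5, 186.9]
tcp_rot: [-179.9, 0.1, 8.6]
ft_force: [-0.6, -0.3, -0.6]
finger_gap: 13.0
t 21.45 tcp [ 407.72 -198.47  186.91] [-179.94    0.05    8.63] F [-0.57 -0.28 -0.61] M [ 0.01 -0.03 -0.03] gap 13.0
slide mm [ 1.63  1.54 56.91]
twist rad 0.002 (about tool z, down)
slide after twist [ 1.63  1.54 56.91]
```

View pics/z6.png

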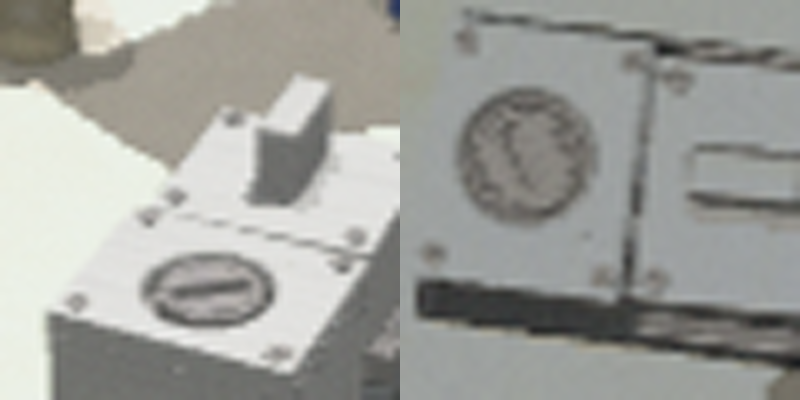

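View pics/z7.png

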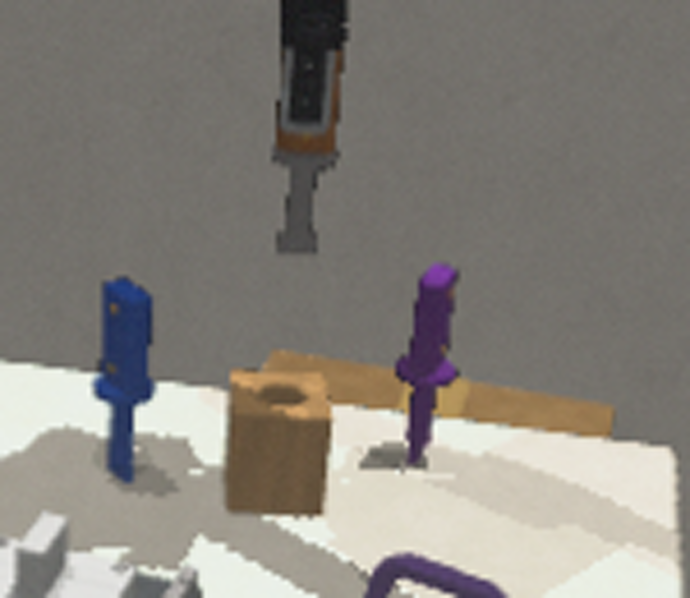

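```bash
python3 - <<'E'
from h import *
S=snap("side");T=snap("top","t13")
p=np.array([[172,297],[255,283]])/ (400/60)+[205,200]-.5
X=plane(S,p,50);d=X[1]-X[0];print(X,np.linalg.norm(d),np.degrees(np.arctan2(d[1],d[0])))
# rib & front shift between s2 and s12 by phase correlation / template
a=cv2.imread("pics/s2.png",0).astype(np.float32);b=cv2.imread("pics/s12.png",0).astype(np.float32)
k=lambda a:cv2.resize(a,(400,400),interpolation=cv2.INTER_NEAREST)
A=cv2.imread("pics/s2.png");B=cv2.imread("pics/s12.png");C=cv2.imread("pics/t12.png")
cv2.imwrite("pics/z8.png",np.hstack([k(A[210:250,222:262]),k(B[210:250,222:262])]))
cv2.imwrite("pics/z9.png",cv2.resize(C[182:226,212:242],(410,600),interpolation=cv2.INTER_NEAREST))
E
```

```text
[[493.54062989  50.49848231  50.        ]
 [474.45064168  38.60239539  50.        ]] 22.493210844230877 -148.07055532370305
```

View pics/z8.png

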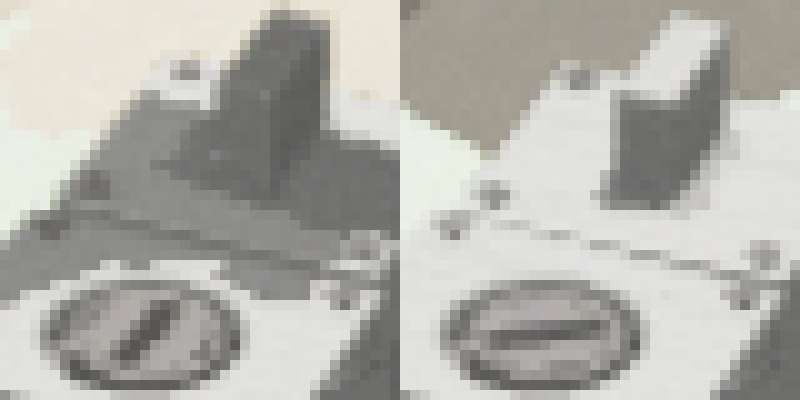

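View pics/z9.png

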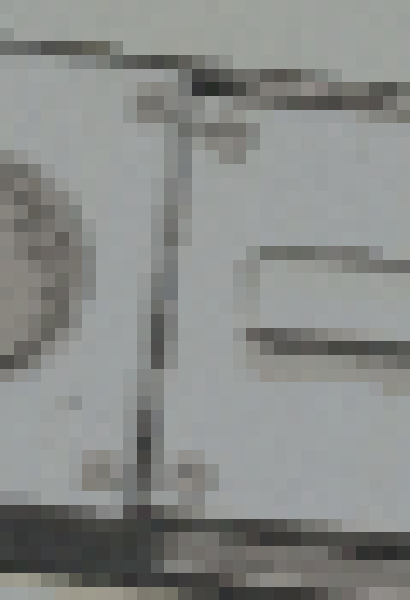

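The slot now lies at about 32° in the world frame, so the cam has turned about 0.86 rad. The front half moved in by roughly 2 mm and the seam is only a faint dashed line. Together with the 0.35 N·m reading, that agrees with snug. Now the driver goes back.

```bash

python3 go.py 409.5 -199.7 121 8.5
python3 -m crank '{"slide":[[0.001,0.001,0.02],[0,0,0.02],[0,0,0.015],[0,0,0.008],[0,0,0],[0,0,0]],"twist":[0,0,0,0,0,0]}' 
python3 go.py 409.5 -199.7 121 8.5
python3 - <<'E'
from h import *
s=snap("side","s14");t=snap("top","t14")
a=cv2.imread("pics/s14.png")
cv2.imwrite("pics/z10.png",cv2.resize(a[160:220,275:335],(600,600),interpolation=cv2.INTER_NEAREST))
E
```

```text
t 21.65 tcp [ 408.13 -198.47  187.58] [-179.99    0.01    8.58] F [ 0.6  -0.85 -0.38] M [ 0.02 -0.01 -0.03] gap 12.7
slide mm [ 1.18  1.43 66.58]
twist rad 0.001 (about tool z, down)
slide after twist [ 1.19  1.43 66.58]
time: 22.25
tool_pos: [409.5, -199.8, 125.4]
tcp_rot: [180.0, -0.0, 8.5]
ft_force: [-0.2, -0.2, -1.2]
finger_gap: 13.2
t 22.25 tcp [ 409.53 -199.81  125.41] [179.98  -0.03   8.5 ] F [-0.16 -0.16 -1.24] M [-0.02 -0.01 -0.  ] gap 13.2
slide mm [-0.01 -0.12  4.41]
twist rad -0.000 (about tool z, down)
slide after twist [-0.01 -0.12  4.41]
```

View pics/z10.png

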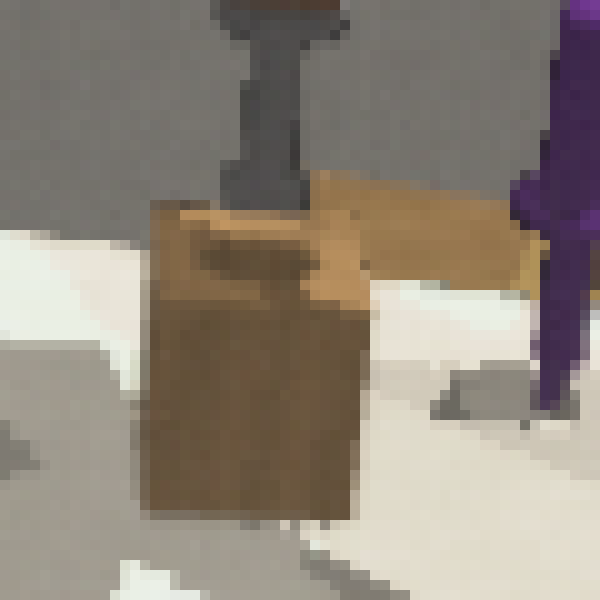

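The blade at columns 220–308 is centred over the hole at columns 200–315. I'll lower it.

```bash

python3 -m crank '{"slide":[[0,0,0.005],[0,0,0.008],[0,0,0.01],[0,0,0.01],[0,0,0]],"twist":[0,0,0,0,0]}' 
python3 go.py 409.5 -199.7 70 8.5
python3 -m crank '{"slide":[[0,0,0.008],[0,0,0.006],[0,0,0.004],[0,0,0.002],[0,0,0.001],[0,0,0]],"twist":[0,0,0,0,0,0]}' 
python3 go.py 409.5 -199.7 69.5 8.5
```

```text
time: 22.85
tool_pos: [407.7, -198.8, 89.4]
tcp_rot: [-179.9, 0.2, 8.5]
ft_force: [-0.1, -0.2, -1.4]
finger_gap: 13.1
t 22.85 tcp [ 407.75 -198.82   89.41] [-179.85    0.17    8.47] F [-0.14 -0.2  -1.43] M [-0.01  0.03 -0.02] gap 13.1
slide mm [ 1.66  1.18 19.4 ]
twist rad -0.001 (about tool z, down)
slide after twist [ 1.66  1.18 19.4 ]
time: 23.45
tool_pos: [409.3, -199.8, 70.9]
tcp_rot: [180.0, -0.0, 8.5]
ft_force: [-0.6, 1.0, -0.8]
finger_gap: 13.1
t 23.45 tcp [ 409.27 -199.76   70.85] [179.99  -0.01   8.47] F [-0.57  1.01 -0.82] M [0.   0.04 0.02] gap 13.1
slide mm [ 0.24 -0.02  1.35]
twist rad -0.001 (about tool z, down)
slide after twist [ 0.24 -0.02  1.35]
```

```bash

python3 -m crank '{"slide":[[0,0,0.001],[0,0,0.0005],[0,0,0]],"twist":[0,0,0]}' ; python3 go.py
python3 -m crank '{"slide":[[0,0,0],[0,0,0],[0,0,0],[0,0,0]],"twist":[0,0,0,0]}' 0.4
python3 -m crank '{"slide":[[0,0,-0.01],[0,0,-0.02],[0,0,-0.03],[0,0,-0.04],[0,0,-0.04],[0,0,0],[0,0,0],[0,0,0]],"twist":[0,0,0,0,0,0,0,0]}'
python3 - <<'E'
from h import *
s=snap("side","s15");t=snap("top","t15")
a=cv2.imread("pics/s15.png");b=cv2.imread("pics/t15.png")
cv2.imwrite("pics/z11.png",cv2.resize(a[140:270,200:350],(690,598),interpolation=cv2.INTER_CUBIC))
E
python3 go.py
```

```text
time: 23.75
tool_pos: [409.2, -199.8, 69.3]
tcp_rot: [180.0, -0.0, 8.5]
ft_force: [0.5, -0.9, -0.4]
finger_gap: 12.8
t 23.75 tcp [ 409.22 -199.77   69.35] [179.99  -0.01   8.47] F [ 0.54 -0.95 -0.43] M [-0.04  0.04 -0.  ] gap 12.8
time: 24.15
tool_pos: [409.3, -199.8, 69.4]
tcp_rot: [180.0, -0.0, 8.5]
ft_force: [0.4, 1.2, -0.7]
finger_gap: 51.2
time: 24.95
tool_pos: [408.7, -199.4, 208.6]
tcp_rot: [-180.0, 0.0, 8.5]
ft_force: [0.5, 0.2, -0.2]
finger_gap: 51.2
t 25.05 tcp [ 408.42 -199.23  207.89] [-179.9     0.11    8.47] F [-1.6  -1.03  0.3 ] M [0.01 0.03 0.03] gap 51.4
```

View pics/z11.png

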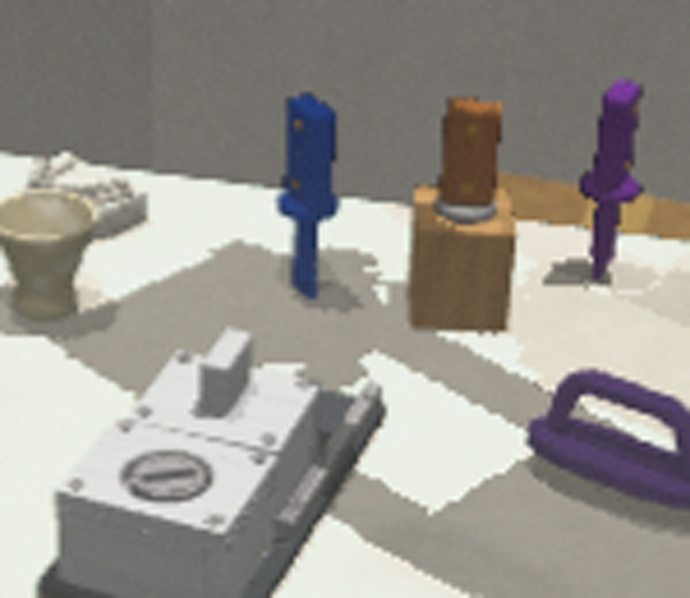

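View pics/t15.png

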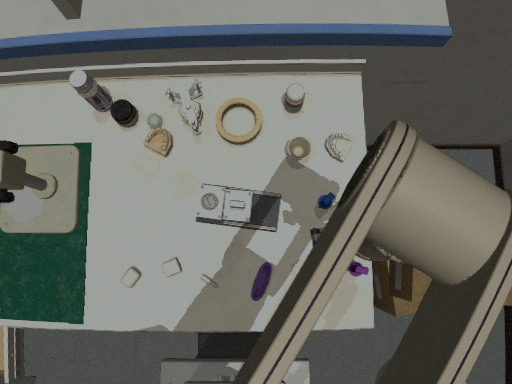

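```bash
python3 - <<'E'
from bench import hand_in
print(hand_in())
E
```

```text
the job is handed in; nothing more can be done
None
```

I did the whole job and handed it in at about 25 s; the hand-in gives no verdict.

- **Front half:** it slid about 46 mm along the rails until the bolt stopped, with the force rising to about 15 N at the stop.
- **Lock:** the blade dropped into the slot at the first try, with no contact force. I turned it clockwise until the wrist torque read 0.31 to 0.39 N·m (mean about 0.35), which is in the snug range and below the forced range. The picture puts the cam at about 0.86 rad.
- **Driver:** the last side view shows it standing upright in its stand. The gripper is open and clear above it.
- **Other things:** the cup, the cast and the look-alike drivers appear where they were in that view. I did not measure them.

**Not proven:**
- **Gap:** the pictures are too coarse to show it is under 1 mm. A faint dashed seam line is still visible, which I took for the recess between the lands.
- **Holding force:** I did not test it by pulling. That the halves are closed and held rests on the torque reading.

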